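# Trace the cap row on the teaching jaw

## Robot

A 6-joint arm with a two-finger parallel gripper is mounted at the origin on the work surface. World frame = base frame: x ahead of the robot, y to its left, z up, the work surface at z = 0. Lengths are in mm, angles in degrees, forces in N, time in s.
With the tool pointing down it reaches from about 350 to 850 mm from the base axis. Payload 8.1 kg.
Tool frame: the origin (TCP) lies at the centre of the arm's flange, where the gripper is bolted on; the fingertips stand 173 mm ahead of it and the grasp point (between the pads) lies 155 mm ahead of it; z points along the fingers, y is the line along which they close (so a half turn about z gives the same grasp; the last joint's range is limited). The gripper opens to 85 mm and grips with 20 to 120 N. Pads are 22 mm wide; open, the fingers measure 114 mm over their backs; the gripper's body (76 mm by 85 mm) begins 54 mm behind the grasp point. The pads swing forward as they close: fully open they stand 13 mm farther back than shut.
Start: joints at [-72.617, 7.471, 85.268, -0, 87.261, -4.893], TCP at [227.467, -555.217, 404.692] pointing down, gripper open.
Joint ranges: [-169.43, 169.43], [-51.17, 129.36], [1.28, 143.12], [-76.62, 256.62], [0, 156.53], [-152.29, 152.29]. Speed limits (degrees/s): [136.94, 136.94, 159.86, 180, 180, 180].

## Interface

Orientations are given as [roll, pitch, yaw] about the fixed x, y, z axes, in that order (R = Rz(yaw) Ry(pitch) Rx(roll)).
In Python, from bench import * gives the robot as it stands.
- The arm moves only by the shell command python3 -m jog 'ROWS' [FORCE]. ROWS is text: rows parted by semicolons, each of 7 numbers parted by spaces: the shift along the tool's x, y, z scaled (see below), then the turn, a rotation vector about the tool's x, y, z scaled (see below), then the closure, from -1 (fully open) to 1 (shut). In form: tx ty tz wx wy wz hand; .... A call has 1 to 5 rows; each row shifts and turns the commanded pose from where the row before left it, along the tool's axes as they then stand; what a row does not reach is not made up. The controller multiplies each number of a shift by 0.1 m and each number of a turn by 60 degrees. A row lasts 1/8 s, in which the tool goes at most 62.5 mm and 10.7 degrees, less where a joint would pass 70% of its speed; a pose out of reach is approached as far as the arm can. A call with a number of a shift or a turn outside -1 to 1 is refused whole. A call with a gripper value outside its range is refused whole. The fingers move at their own pace and stop on an object; FORCE is the grip in N (left out, the last holds). Time passes only in rows, so rows that do not move let the fingers close. It gives the time, the measured TCP pose, the force, the opening and the grip force at its end, in the units of the state.
- sense(): the state, without advancing time (a new reading comes with each control period).
- snapshot(name): name is "scene" or "top" or "wrist"; returns a dict with "img" (384x512x3 uint8, red, green, blue), "fx", "fy", "cx", "cy" (pixels), "extrinsics" (4x4, takes a point from camera to world coordinates). Camera axes: x right, y down, z forward; pixel columns grow to the right and rows downward; lengths in mm; the calibration is good to about 2 mm. A picture is of the moment at which its call begins. There is no depth.
- hand_in(): hands the job in; it is judged then, once.
The state is a dict: "time": time; "joint_pos": joint angles; "qd": joint speeds; "joint_efforts": joint torques, N m; "tool_pos": TCP position; "tcp_rot": TCP orientation; "ft_force": force on the tool from outside, world axes, zero at the start; "wrist_torque": the same for the moment, N m; "finger_gap": finger opening in mm; "grip_force": force on a finger pad.
Only numpy, scipy, OpenCV 4.12 (cv2) and the standard library are available. Lean on these libraries where they do the work, as an engineer would, in place of code of your own. Each camera call takes 0.05 s, during which the arm holds its last target. There are 200 camera calls.

## Task

Run the fingertips along the ridge of the large teaching jaw and lightly press its five raised caps fully home one after another, in the order they stand along the row, starting at the end of the row nearest the drill kit. Press gently from above without picking up, shifting or tipping the jaw, leave the loose things around it alone, and finish clear of everything.

Things in the scene. Friction and masses are not known exactly. Their poses are not given: they have to be found in the camera images.
- jaw: Loose bone-coloured teaching jaw, twice life size (200 x 220 mm, 0.9 kg), a toothless horseshoe held on the table only by friction. Origin: on the table inside the curve; +x to the chin (closed end), +y to the left branch, z up. The ridge carrying the caps is 26 mm wide, its top 58 mm above the table. At jaw x = -110 to -163, y = +-93 mm each branch ends in a forked horn 101 mm high.
- cap1_top (a point): Centre of the flat top of the steel cap standing at the left (+y) end of the row (jaw frame x, y = -36, 82 mm); it moves with the cap. All five caps are alike: a disc 21 mm wide, 7 mm thick, flat top 17 mm wide. Raised, its top is 74 mm above the table; fully home 66 mm. Neighbouring caps are 57 to 63 mm apart.
- cap1 (a joint): How far that cap (cap 1) is pushed in, m: 0 = fully raised, 0.008 = fully home against a hard stop. About 3 N pushes it straight down; it stays where it is left, no spring. Starts between 0 and 0.0015.
- cap2_top (a point): Centre of the flat top of the steel cap standing second from the left end (jaw frame x, y = 19, 52 mm); it moves with the cap. All five caps are alike: a disc 21 mm wide, 7 mm thick, flat top 17 mm wide. Raised, its top is 74 mm above the table; fully home 66 mm. Neighbouring caps are 57 to 63 mm apart.
- cap2 (a joint): How far that cap (cap 2) is pushed in, m: 0 = fully raised, 0.008 = fully home against a hard stop. About 3 N pushes it straight down; it stays where it is left, no spring. Starts between 0 and 0.0015.
- cap3_top (a point): Centre of the flat top of the steel cap standing in the middle of the row, by the chin (jaw frame x, y = 40, 0 mm); it moves with the cap. All five caps are alike: a disc 21 mm wide, 7 mm thick, flat top 17 mm wide. Raised, its top is 74 mm above the table; fully home 66 mm. Neighbouring caps are 57 to 63 mm apart.
- cap3 (a joint): How far that cap (cap 3) is pushed in, m: 0 = fully raised, 0.008 = fully home against a hard stop. About 3 N pushes it straight down; it stays where it is left, no spring. Starts between 0 and 0.0015.
- cap4_top (a point): Centre of the flat top of the steel cap standing second from the right end (jaw frame x, y = 19, -52 mm); it moves with the cap. All five caps are alike: a disc 21 mm wide, 7 mm thick, flat top 17 mm wide. Raised, its top is 74 mm above the table; fully home 66 mm. Neighbouring caps are 57 to 63 mm apart.
- cap4 (a joint): How far that cap (cap 4) is pushed in, m: 0 = fully raised, 0.008 = fully home against a hard stop. About 3 N pushes it straight down; it stays where it is left, no spring. Starts between 0 and 0.0015.
- cap5_top (a point): Centre of the flat top of the steel cap standing at the right (-y) end of the row (jaw frame x, y = -36, -82 mm); it moves with the cap. All five caps are alike: a disc 21 mm wide, 7 mm thick, flat top 17 mm wide. Raised, its top is 74 mm above the table; fully home 66 mm. Neighbouring caps are 57 to 63 mm apart.
- cap5 (a joint): How far that cap (cap 5) is pushed in, m: 0 = fully raised, 0.008 = fully home against a hard stop. About 3 N pushes it straight down; it stays where it is left, no spring. Starts between 0 and 0.0015.
- kit: Drill kit: fixed white box 170 x 120 x 42 mm with rows of small drills in its top (69 mm over all), left or right of the jaw. Origin: centre of its underside. The row of caps starts at the end nearest to it: the +y end if the kit lies at positive y in the jaw frame, else the -y end.
- organiser: Low clear plastic compartment box with its lid laid open, 150 x 140 x 26 mm, fixed, on the other side of the jaw. Origin: near the centre of its underside.
- post_in: Loose steel post, 24 mm foot, 40 mm tall, standing on the table inside the horseshoe of the jaw; leave alone. Origin: centre of its foot.
- post_out: Loose steel post, 24 mm foot, 40 mm tall, standing just outside the chin of the jaw; leave alone. Origin: centre of its foot.
- driver: Loose screwdriver, about 150 mm long, lying at one side, on the robot's side of the kit and organiser; leave alone.
- ratchet: Loose small steel wrench, about 140 mm long, lying at one side, on the robot's side of the kit and organiser; leave alone.
- beaker: White cup, 64 mm wide, 70 mm tall, standing beyond the jaw; leave alone.
There are look-alikes about, which are no part of the job. Leave any blue or purple look-alike of the kit alone.

How it is judged:
By the outcome, as a careful person would: the job done as asked, in the order asked, and still so for the second after the job is handed in, with the robot touching nothing.
It also fails if it takes over 42 s, if anything falls off the work surface, if the arm or the gripper's body presses on something with over 40 N, if the wrist force passes 120 N, or if a joint passes its speed limit or range.

## Working session

There is one attempt and no reset: what is moved stays moved. The work goes in short steps, Python scripts to look and compute and a shell command to move; the robot and the scene stay as the last step left them, time stands still between calls to the robot, and variables do not carry over. Pictures are saved under pics/ and viewed, at most 10 in all, crops included, and the job is handed in when it is done.

```bash
mkdir -p pics; python3 - <<'E'
from bench import *
import cv2,numpy as np
s=sense();print({k:s[k] for k in("time","tool_pos","tcp_rot","ft_force","finger_gap")})
for n in("scene","top"):
    d=snapshot(n);cv2.imwrite(f"pics/{n}0.png",cv2.resize(d["img"][:,:,::-1],(800,600),interpolation=cv2.INTER_CUBIC))
    print(n,d["fx"],d["cx"],d["cy"],np.round(d["extrinsics"],3).tolist())
E
```

```text
{'time': 0.0, 'tool_pos': array([ 227.39240491, -554.9888412 ,  403.61765067]), 'tcp_rot': array([-1.79891774e+02, -9.04656652e-03,  2.22778458e+01]), 'ft_force': array([ 0.31500941, -0.55825985,  0.28280996]), 'finger_gap': 84.88679774234136}
scene 421.3484892496783 257.43879769415 182.16369429867106 [[-0.807, 0.376, -0.456, 1072.236], [0.591, 0.524, -0.613, 833.866], [0.008, -0.764, -0.645, 848.64], [0.0, 0.0, 0.0, 1.0]]
top 410.15181578382885 243.79419755178827 198.74399923645498 [[0.019, -0.987, 0.157, 353.978], [-1.0, -0.021, -0.01, 99.124], [0.013, -0.157, -0.988, 1180.598], [0.0, 0.0, 0.0, 1.0]]
```

View pics/top0.png

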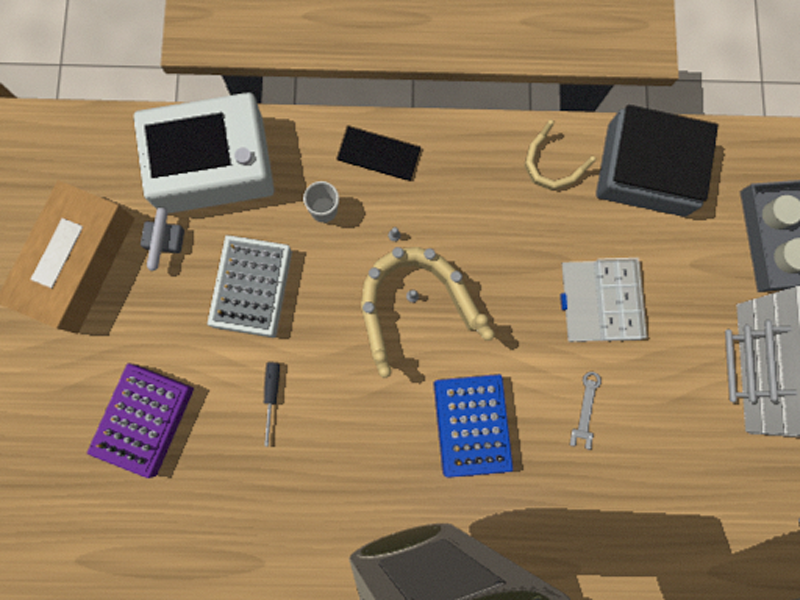

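View pics/scene0.png

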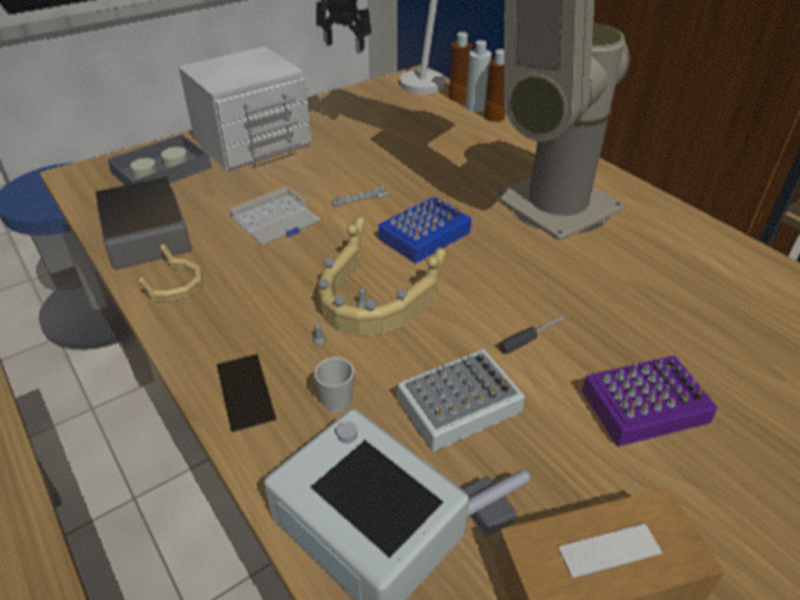

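Top view: the kit candidates are white (250,285), blue (474,425) and purple (140,420). The white one fits the text, since blue and purple are excluded, and it lies on the jaw's +y (left) branch side. The jaw candidates are large at (415,300) with five caps, and small and bare at (555,165); the large one is meant. Caps 1 to 5 are near (369,307), (374,272), (398,254), (430,254) and (456,276). The order starts at cap1. I'll measure and confirm with a crop.

```bash
cat > h.py <<'E'
from bench import *
import cv2,numpy as np
J=np.array([[-36,82],[19,52],[40,0],[19,-52],[-36,-82]],float)
def ray(d,p):
    E=np.array(d["extrinsics"]);v=np.array([(p[0]-d["cx"])/d["fx"],(p[1]-d["cy"])/d["fy"],1.])
    return E[:3,3],E[:3,:3]@v
def onz(d,p,z):
    o,v=ray(d,p);return (o+v*(z-o[2])/v[2])[:2]
def proj(d,P):
    E=np.array(d["extrinsics"]);q=E[:3,:3].T@(np.array(P)-E[:3,3]);return np.array([d["fx"]*q[0]/q[2]+d["cx"],d["fy"]*q[1]/q[2]+d["cy"]])
def tri(r1,r2):
    (o,a),(p,b)=r1,r2;A=np.stack([a,-b],1);t=np.linalg.lstsq(A,p-o,rcond=None)[0]
    return (o+a*t[0]+p+b*t[1])/2,np.linalg.norm(o+a*t[0]-p-b*t[1])
def blob(d,p,r=6,smax=50):
    hsv=cv2.cvtColor(d["img"],cv2.COLOR_RGB2HSV)
    m=(hsv[:,:,1]<smax).astype(np.uint8)
    n,l,st,c=cv2.connectedComponentsWithStats(m)
    k=[i for i in range(1,n) if st[i,4]<60*r and st[i,4]>5]
    i=min(k,key=lambda i:np.hypot(*(c[i]-p)));return c[i],st[i,4]
def fit(W):
    a=J-J.mean(0);b=W-W.mean(0);th=np.arctan2((a[:,0]*b[:,1]-a[:,1]*b[:,0]).sum(),(a*b).sum())
    R=np.array([[np.cos(th),-np.sin(th)],[np.sin(th),np.cos(th)]]);t=W.mean(0)-R@J.mean(0)
    return R,t,np.degrees(th)
E
python3 - <<'E'
from h import *
t=snapshot("top");s=snapshot("scene")
g=np.array([[369,307],[374,272],[398,254],[430,254],[456,276]])*.64
T=[blob(t,p,smax=70) for p in g]
W=np.array([onz(t,c,72) for c,_ in T]);R,o,th=fit(W)
print([(c.round(1).tolist(),a) for c,a in T]);print("W",W.round(1).tolist(),"jaw",o.round(1),round(th,1),"res",(W-(J@R.T+o)).round(1).tolist())
for i in range(5):
    p=proj(s,[*W[i],72]);c,a=blob(s,p,smax=70);P,e=tri(ray(t,T[i][0]),ray(s,c));print(i+1,p.round(1),c.round(1),a,P.round(1),round(e,1))
for n,p in(("post_in",(413,296)),("post_out",(395,235)),("kit",(250,285)),("beaker",(321,200))):print(n,onz(t,np.array(p)*.64,35).round())
cv2.imwrite("pics/crop.png",np.hstack([cv2.resize(t["img"][130:255,125:325,::-1],(480,300),interpolation=2),cv2.resize(s["img"][130:230,190:290,::-1],(300,300),interpolation=2)]))
E
```

```text
[([235.4, 196.2], np.int32(48)), ([239.2, 174.4], np.int32(45)), ([254.2, 161.2], np.int32(44)), ([274.4, 162.0], np.int32(43)), ([291.5, 176.6], np.int32(49))]
W [[536.5, 111.0], [598.0, 102.1], [636.3, 61.0], [635.2, 4.9], [595.0, -42.7]] jaw [599.1  46.8] 20.9 res [[0.3, 0.4], [-0.3, -0.1], [-0.2, -0.1], [-0.1, -0.1], [0.3, -0.1]]
1 [256.9 186.9] [256.7 187.8] 37 [537.  111.1  68.9] 0.1
2 [237.  193.6] [233.4 192.4] 100 [601.5  98.7  74.9] 10.6
3 [217.4 191. ] [216.9 192. ] 42 [637.4  60.7  68.7] 0.7
4 [207.3 180.4] [206.7 181.1] 41 [636.3   4.3  69.3] 1.1
5 [210.6 167. ] [210.4 167.7] 35 [595.6 -43.1  69.3] 0.2
post_in [564.  30.]
post_out [678.  64.]
kit [578. 326.]
beaker [742. 203.]
```

View pics/crop.png

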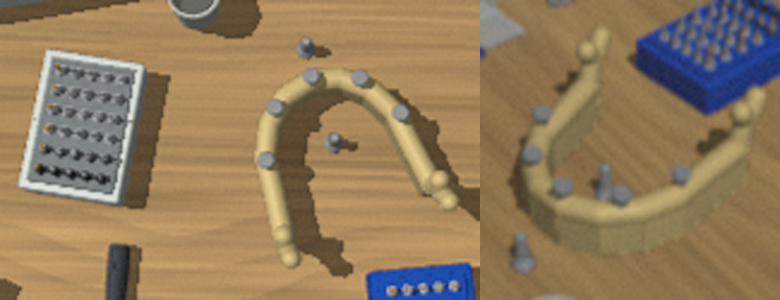

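The white kit sits on the +y branch side of the large jaw, beside caps 1 and 2 (crop: caps at (266,160), (275,107), (313,76), (361,78), (401,113)), so the order is 1→5. Next I shut the gripper and travel at height towards cap1.

```bash
A='.36 -.333 0 0 0 0 1;.36 -.333 0 0 0 0 1;.36 -.333 0 0 0 0 1;.36 -.333 0 0 0 0 1;.36 -.333 0 0 0 0 1' 
python3 -m jog '.36 -.333 0 0 0 0 1;.36 -.333 0 0 0 0 1;.36 -.333 0 0 0 0 1;.36 -.333 0 0 0 0 1;.36 -.333 0 0 0 0 1' 20
python3 -m jog '.36 -.333 0 0 0 0 1;.36 -.333 0 0 0 0 1;.36 -.333 0 0 0 0 1;.36 -.333 0 0 0 0 1;.36 -.333 0 0 0 0 1'
python3 -m jog '.36 -.333 0 0 0 0 1;.36 -.333 0 0 0 0 1;.36 -.333 0 0 0 0 1;.36 -.333 0 0 0 0 1;0 0 0 0 0 0 1'
cat >> h.py <<'E'
JO=np.array([599.1,46.8]);TH=20.9
def caps():
    c,s=np.cos(np.radians(TH)),np.sin(np.radians(TH));return J@np.array([[c,-s],[s,c]]).T+JO
def go(i,ztip,C=None):
    from scipy.spatial.transform import Rotation as Ro
    s=sense();R=Ro.from_euler("xyz",s["tcp_rot"],degrees=True)
    C=caps() if C is None else C
    tip=np.array(s["tool_pos"])+R.apply([0,0,173]);d=np.array([*C[i-1],ztip])-tip
    down=R.apply([0,0,1]);Rt=R
    print("t",round(s["time"],2),"tip",tip.round(1),"rpy",np.round(s["tcp_rot"],2),"F",np.round(s["ft_force"],1),"gap",round(s["finger_gap"],1),"-> tool shift/100:",(R.inv().apply(d)/100).round(3))
E
python3 - <<'E'
from h import *
go(1,100)
d=snapshot("wrist");cv2.imwrite("pics/w1.png",d["img"][:,:,::-1])
print([proj(d,[*c,72]).round().tolist() for c in caps()])
E
```

```text
time: 0.82
tool_pos: [331.3, -331.4, 404.6]
tcp_rot: [-180.0, -0.0, 22.3]
ft_force: [0.7, 0.6, 0.6]
finger_gap: 0.4
grip_force: 0.0
time: 1.45
tool_pos: [434.7, -109.0, 404.8]
tcp_rot: [180.0, -0.0, 22.3]
ft_force: [1.2, -1.1, 0.8]
finger_gap: -0.2
grip_force: 0.0
time: 2.08
tool_pos: [517.6, 70.0, 404.2]
tcp_rot: [-179.9, 0.0, 22.5]
ft_force: [-0.7, -0.6, 0.2]
finger_gap: -0.5
grip_force: 0.0
t 2.08 tip [517.5  70.1 231.2] rpy [-1.7995e+02  2.0000e-02  2.2500e+01] F [-0.7 -0.6  0.2] gap -0.5 -> tool shift/100: [ 0.328 -0.301  1.313]
[[222.0, 150.0], [253.0, 94.0], [307.0, 73.0], [358.0, 97.0], [380.0, 154.0]]
```

View pics/w1.png

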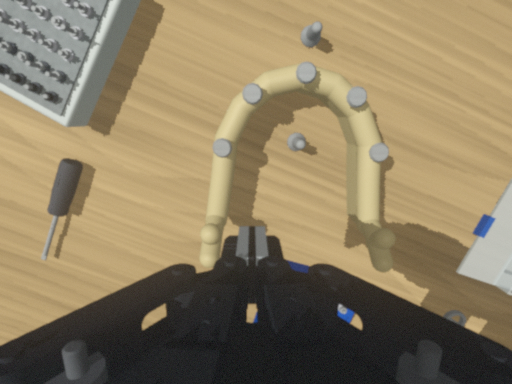

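The wrist view shows the five caps at (222,148), (252,94), (307,73), (358,97) and (379,153), within about 2 px of the prediction. I'll refine once from this view, using the flat tops at known height and triangulating with the top view.

```bash
python3 - <<'E'
from h import *
d=snapshot("wrist");t=snapshot("top")
c=[blob(d,proj(d,[*q,72]),r=20,smax=70) for q in caps()]
print([(a.round(1).tolist(),int(n)) for a,n in c])
g=np.array([[235.4,196.2],[239.2,174.4],[254.2,161.2],[274.4,162],[291.5,176.6]])
for i in range(5):
    P,e=tri(ray(d,c[i][0]),ray(t,g[i]));print(i+1,P.round(1),round(e,1))
W=np.array([onz(d,a,72) for a,_ in c]);R,o,th=fit(W);print(o.round(1),round(th,2),(W-(J@R.T+o)).round(1).tolist(),"vs",(W-caps()).round(1).tolist())
E
```

```text
[([236.8, 115.2], 974), ([236.8, 115.2], 974), ([304.0, 71.0], 403), ([354.5, 95.2], 385), ([376.9, 150.5], 345)]
1 [ 569.7  115.3 -126.4] 4.1
2 [575.1 102.2 176.1] 0.9
3 [640.   60.9  56. ] 0.8
4 [637.6   4.2  62. ] 0.5
5 [596.6 -43.7  63.3] 0.4
[601.8  48.7] 19.31 [[32.7, -6.5], [-29.1, 3.6], [-3.0, 0.8], [-1.5, 1.2], [0.9, 0.8]] vs [[37.2, -2.9], [-24.9, 5.5], [0.1, 1.7], [0.0, 2.2], [1.2, 2.9]]
```

Wrist and top views agree to 1-3 mm where the blobs are clean, which is good enough for a 17 mm top and 22x29 mm tips. I split the difference and move above cap1.

```bash
sed -i 's/599.1,46.8/599.4,47.8/' h.py
python3 -m jog '.1 -.1 .4 0 0 0 1;.1 -.1 .4 0 0 0 1;.07 -.05 .3 0 0 0 1;0 0 0 0 0 0 1;0 0 0 0 0 0 1' >/dev/null; python3 - <<'E'
from h import *
go(1,74)
E
```

```text
t 2.85 tip [533.2  99.7 123.2] rpy [ 1.7996e+02 -8.0000e-02  2.2210e+01] F [ 0.4  0.1 -0.3] gap -0.4 -> tool shift/100: [ 0.075 -0.098  0.492]
```

```bash

python3 -m jog '.075 -.1 .2 0 0 0 1;0 0 .18 0 0 0 1;0 0 .03 0 0 0 1;0 0 0 0 0 0 1;0 0 0 0 0 0 1' >/dev/null; python3 - <<'E'
from h import *
go(1,66)
d=snapshot("scene");cv2.imwrite("pics/s1.png",cv2.resize(d["img"][110:260,170:370,::-1],(800,600),interpolation=2))
E
```

```text
t 3.48 tip [536.2 112.7  81.2] rpy [ 1.7999e+02 -4.0000e-02  2.2270e+01] F [ 0.1 -0.1  0.8] gap 0.3 -> tool shift/100: [-0.001  0.011  0.152]
```

View pics/s1.png

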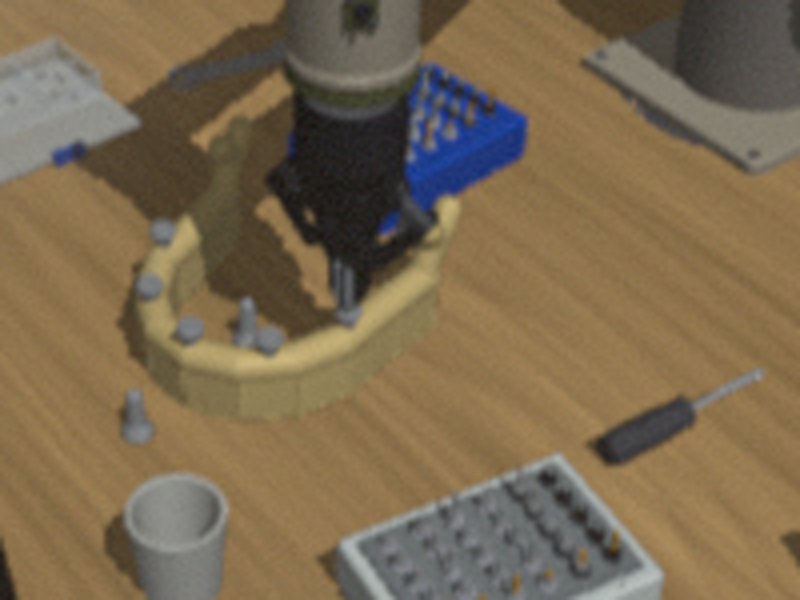

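The picture shows the tips directly over cap1, at (347,315). Pressing in 2 mm steps.

```bash

python3 -m jog '0 0 .04 0 0 0 1;0 0 .02 0 0 0 1;0 0 .02 0 0 0 1'|grep -E "tool_pos|ft_"
python3 -m jog '0 0 .02 0 0 0 1;0 0 0 0 0 0 1'|grep -E "tool_pos|ft_"
python3 -m jog '0 0 .02 0 0 0 1;0 0 0 0 0 0 1'|grep -E "tool_pos|ft_"
```

```text
tool_pos: [535.8, 112.7, 245.6]
ft_force: [-2.0, 0.0, 2.5]
tool_pos: [535.7, 112.7, 243.5]
ft_force: [0.2, -0.4, -0.0]
tool_pos: [535.8, 112.7, 241.6]
ft_force: [0.4, 0.1, 0.5]
```

```bash

python3 -m jog '0 0 .01 0 0 0 1'|grep -E "tool_pos|ft_"
python3 -m jog '0 0 .01 0 0 0 1'|grep -E "tool_pos|ft_"
python3 -m jog '0 0 .007 0 0 0 1'|grep -E "tool_pos|ft_"; python3 -m jog '0 0 0 0 0 0 1'|grep -E "tool_pos|ft_"
```

```text
tool_pos: [535.8, 112.7, 240.8]
ft_force: [-1.2, -0.2, 2.1]
tool_pos: [535.8, 112.7, 239.8]
ft_force: [-1.6, -0.3, 2.4]
tool_pos: [535.9, 112.7, 239.4]
ft_force: [-4.5, 0.1, 9.9]
tool_pos: [535.8, 112.7, 239.4]
ft_force: [-2.0, -0.9, 6.1]
```

Force climbs at 239.4, so that's the stop. One more small push, then lift.

```bash

python3 -m jog '0 0 .006 0 0 0 1'|grep -E "tool_pos|ft_";python3 -m jog '0 0 0 0 0 0 1'|grep -E "tool_pos|ft_"
python3 -m jog '0 0 -.1 0 0 0 1;0 0 -.1 0 0 0 1;0 0 0 0 0 0 1' >/dev/null; python3 - <<'E'
from h import *
go(2,66)
E
```

```text
tool_pos: [535.9, 112.7, 239.3]
ft_force: [-7.0, -0.9, 13.5]
tool_pos: [535.9, 112.7, 239.4]
ft_force: [-5.1, -0.8, 11.7]
t 5.53 tip [536.8 112.8  86.7] rpy [ 1.7996e+02 -1.3000e-01  2.2270e+01] F [-0.  -0.5 -0.3] gap 0.1 -> tool shift/100: [0.535 0.323 0.209]
```

```bash

python3 -m jog '.27 .16 0 0 0 0 1;.265 .163 0 0 0 0 1;0 0 .06 0 0 0 1;0 0 .04 0 0 0 1;0 0 .03 0 0 0 1'|grep -E "tool_pos|ft_"
python3 -m jog '0 0 .02 0 0 0 1;0 0 .02 0 0 0 1;0 0 .015 0 0 0 1;0 0 .01 0 0 0 1'|grep -E "tool_pos|ft_"
python3 -m jog '0 0 .007 0 0 0 1'|grep -E "tool_pos|ft_"; python3 -m jog '0 0 .005 0 0 0 1'|grep -E "tool_pos|ft_"; python3 - <<'E'
from h import *
go(2,66)
E
```

```text
tool_pos: [596.6, 103.2, 244.8]
ft_force: [-1.7, -0.6, 1.9]
tool_pos: [597.5, 103.2, 239.4]
ft_force: [-6.4, -0.1, 11.6]
tool_pos: [597.5, 103.3, 239.4]
ft_force: [-9.6, 0.3, 14.9]
tool_pos: [597.6, 103.3, 239.3]
ft_force: [-11.5, -1.0, 18.0]
t 6.9 tip [597.6 103.3  66.3] rpy [-179.99   -0.     22.29] F [-11.5  -1.   18. ] gap 0.1 -> tool shift/100: [0.009 0.005 0.003]
```

Cap2 is home at the stop height. I'll lift and check that the jaw hasn't moved.

```bash

python3 -m jog '0 0 -.1 0 0 0 1;0 0 -.12 0 0 0 1;0 0 0 0 0 0 1' >/dev/null; python3 - <<'E'
from h import *
go(3,66)
t=snapshot("top")
print([blob(t,p,smax=70)[0].round(1).tolist() for p in ((254.2,161.2),(274.4,162),(291.5,176.6))])
E
```

```text
t 7.28 tip [598.9 103.2  88.4] rpy [ 1.7995e+02 -1.7000e-01  2.2270e+01] F [-0.4 -0.4  0.1] gap -0.3 -> tool shift/100: [0.194 0.524 0.225]
[[235.5, 196.7], [291.6, 176.5], [291.6, 176.5]]
```

```bash

python3 -m jog '.1 .26 0 0 0 0 1;.094 .264 0 0 0 0 1;0 0 .06 0 0 0 1;0 0 .06 0 0 0 1;0 0 .03 0 0 0 1'|grep -E "tool_pos|ft_"
python3 -m jog '0 0 .02 0 0 0 1;0 0 .02 0 0 0 1;0 0 .013 0 0 0 1'|grep -E "tool_pos|ft_"
python3 -m jog '0 0 .007 0 0 0 1'|grep -E "tool_pos|ft_"; python3 -m jog '0 0 .005 0 0 0 1'|grep -E "tool_pos|ft_"
```

```text
tool_pos: [634.7, 62.4, 243.9]
ft_force: [-1.0, -1.1, 3.5]
tool_pos: [635.2, 62.4, 239.5]
ft_force: [-3.6, -0.1, 9.5]
tool_pos: [635.3, 62.3, 239.4]
ft_force: [-6.7, 1.4, 11.9]
tool_pos: [635.3, 62.3, 239.4]
ft_force: [-8.5, 0.5, 13.9]
```

```bash

python3 -m jog '0 0 -.1 0 0 0 1;0 0 -.12 0 0 0 1;0 0 0 0 0 0 1' >/dev/null; python3 - <<'E'
from h import *
go(4,66)
E
```

```text
t 8.95 tip [636.8  62.   89.1] rpy [179.93  -0.18  22.27] F [-0.2  0.6  0.1] gap 0.1 -> tool shift/100: [-0.223  0.514  0.231]
```

```bash

python3 -m jog '-.11 .26 0 0 0 0 1;-.113 .254 0 0 0 0 1;0 0 .06 0 0 0 1;0 0 .06 0 0 0 1;0 0 .03 0 0 0 1'|grep -E "tool_pos|ft_"
python3 -m jog '0 0 .02 0 0 0 1;0 0 .02 0 0 0 1;0 0 .017 0 0 0 1'|grep -E "tool_pos|ft_"
python3 -m jog '0 0 .007 0 0 0 1'|grep -E "tool_pos|ft_"; python3 -m jog '0 0 .005 0 0 0 1'|grep -E "tool_pos|ft_"
```

```text
tool_pos: [634.0, 6.6, 244.6]
ft_force: [-2.3, -1.5, 3.3]
tool_pos: [634.2, 6.4, 239.5]
ft_force: [-2.9, 1.3, 5.5]
tool_pos: [634.2, 6.4, 239.4]
ft_force: [-6.4, 2.5, 11.0]
tool_pos: [634.3, 6.4, 239.4]
ft_force: [-8.2, 1.9, 13.3]
```

```bash

python3 -m jog '0 0 -.1 0 0 0 1;0 0 -.12 0 0 0 1;0 0 0 0 0 0 1' >/dev/null; python3 - <<'E'
from h import *
go(5,66)
E
```

```text
t 10.57 tip [635.6   5.8  89.2] rpy [ 1.7991e+02 -1.7000e-01  2.2280e+01] F [ 0.5 -0.3 -0.3] gap -0.2 -> tool shift/100: [-0.556  0.285  0.231]
```

```bash

python3 -m jog '-.28 .14 0 0 0 0 1;-.276 .145 0 0 0 0 1;0 0 .06 0 0 0 1;0 0 .06 0 0 0 1;0 0 .03 0 0 0 1'|grep -E "tool_pos|ft_"
python3 -m jog '0 0 .02 0 0 0 1;0 0 .02 0 0 0 1;0 0 .017 0 0 0 1'|grep -E "tool_pos|ft_"
python3 -m jog '0 0 .007 0 0 0 1'|grep -E "tool_pos|ft_"; python3 -m jog '0 0 .005 0 0 0 1'|grep -E "tool_pos|ft_"
```

```text
tool_pos: [593.9, -41.0, 244.8]
ft_force: [-2.4, -2.0, 3.6]
tool_pos: [593.7, -41.2, 239.6]
ft_force: [-1.2, 0.0, 4.0]
tool_pos: [593.8, -41.2, 239.4]
ft_force: [-5.8, 2.0, 10.8]
tool_pos: [593.8, -41.2, 239.4]
ft_force: [-5.8, 1.6, 12.7]
```

All five reached the same stop height, 239.4. Now I lift well clear, retreat toward the robot's right, and check.

```bash

python3 -m jog '0 0 -.1 0 0 0 1;0 0 -.3 0 0 0 1;0 0 -.4 0 0 0 1;0 0 -.4 0 0 0 1;0 0 -.4 0 0 0 1' >/dev/null
python3 -m jog '-.3 .35 0 0 0 0 1;-.3 .35 0 0 0 0 1;-.3 .35 0 0 0 0 1;-.3 .35 0 0 0 0 1;-.3 .35 0 0 0 0 1' >/dev/null
python3 -m jog '-.1 .35 0 0 0 0 1;-.1 .35 0 0 0 0 1;0 0 0 0 0 0 1;0 0 0 0 0 0 1;0 0 0 0 0 0 1'
python3 - <<'E'
from h import *
t=snapshot("top");s=snapshot("scene")
g=[[235.4,196.2],[239.2,174.4],[254.2,161.2],[274.4,162],[291.5,176.6]]
c=[blob(t,p,smax=70)[0] for p in g];W=np.array([onz(t,a,64) for a in c]);R,o,th=fit(W);print([a.round(1).tolist() for a in c],o.round(1),round(th,2))
cv2.imwrite("pics/fin.png",np.hstack([cv2.resize(t["img"][130:255,170:320,::-1],(400,333),interpolation=2),cv2.resize(s["img"][130:230,170:290,::-1],(400,333),interpolation=2)]))
E
```

```text
time: 13.7
tool_pos: [529.3, -331.7, 398.5]
tcp_rot: [-180.0, -0.0, 22.3]
ft_force: [0.3, 0.2, -0.2]
finger_gap: -0.1
grip_force: 0.0
[[235.5, 196.7], [239.1, 174.9], [254.0, 161.9], [274.2, 162.8], [291.5, 177.0]] [599.2  46.7] 20.96
```

View pics/fin.png

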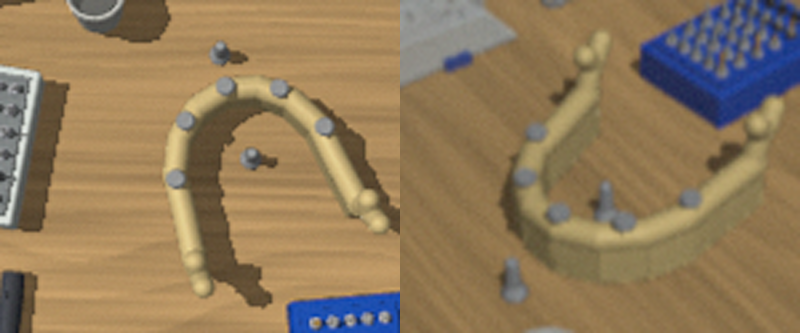

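All caps sit low on the ridge (scene crop (537,132), (525,177), (559,214), (623,222), (690,198)). The jaw pose is unchanged, both posts are standing and the arm is clear.

```bash
python3 -c "
from bench import *
print(hand_in())"
```

```text
the job is handed in; nothing more can be done
None
```

I pressed all five caps home in order from cap 1 (the kit end) to cap 5, each to the same stop height with at most about 18 N downward; the jaw did not measurably move, and I handed the job in at about 14 s with the arm clear.

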